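# Bring the honey round on the revolving condiment stand

### The arm

A 6-joint arm with a two-finger parallel gripper is mounted at the origin on a cart in front of the work surface, level with it; the furniture and walls round the work are solid. World frame = base frame: x ahead of the robot, y to its left, z up, the work surface at z = 0. Lengths are in mm, angles in degrees, forces in N, time in s.
With the tool pointing down it reaches from about 300 to 850 mm from the base axis. Payload 4.2 kg.
Tool frame: the origin (TCP) lies on the centre line of the jaws, within the pads' length; the fingertips stand 11 mm ahead of it and the grasp point (between the pads) lies 8 mm behind it; z points along the fingers, y is the line along which they close (so a half turn about z gives the same grasp; the last joint's range is limited). The gripper opens to 91 mm and grips with 3 to 60 N. Pads are 32 mm wide; open, the fingers measure 118 mm over their backs; the gripper's body (76 mm by 178 mm) begins 60 mm behind the grasp point.
Start: joints at [-75.172, 18.312, 89.639, -0, 72.044, -1.146], TCP at [158.244, -552.812, 224.976] pointing down, gripper open.
Joint ranges: [-177.97, 177.97], [-48.28, 115.42], [12.27, 149.76], [-77.06, 257.06], [2.81, 150.46], [-146.56, 146.56]. Speed limits (degrees/s): [147.25, 147.25, 180, 180, 180, 180].

### API

Orientations are given as [roll, pitch, yaw] about the fixed x, y, z axes, in that order (R = Rz(yaw) Ry(pitch) Rx(roll)).
In Python, from workcell import env, grab_frame, camera_model, models gives the robot as it stands.
- The arm moves only by the shell command python3 -m crank 'ROWS' [FORCE]. ROWS is text: rows parted by semicolons, each of 7 numbers parted by spaces: the closure, from -1 (fully open) to 1 (shut), so that 0 is half open, then the shift along the tool's x, y, z in mm, then the turn, a rotation vector about the tool's x, y, z in degrees. A call has 1 to 10 rows; each row shifts and turns the commanded pose from where the row before left it, along the tool's axes as they then stand; what a row does not reach is not made up. A row lasts 1/8 s, in which the tool goes at most 62.5 mm and 10.7 degrees, less where a joint would pass 70% of its speed; a pose out of reach is approached as far as the arm can. A call is refused whole if a number of a shift passes 62.5 or a number of a turn 10.7, either way. A call with a gripper value outside its range is refused whole. The fingers move at their own pace and stop on an object; FORCE is the grip in N (left out, the last holds). Time passes only in rows, so rows that do not move let the fingers close. It gives the time, the measured TCP pose, the force, the opening and the grip force at its end, in the units of the state.
- env.state(): the state, without advancing time (a new reading comes with each control period).
- grab_frame(name): name is "side" or "top"; returns the picture (400x640x3 uint8, blue, green, red); there is no depth.
- camera_model(name): a dict with "K" (3x3 intrinsics, pixels), "R" (3x3) and "t" (3): a world point X has camera coordinates R X + t. Camera axes: x right, y down, z forward; pixel columns grow to the right and rows downward; lengths in mm; the calibration is good to about 2 mm. A picture is of the moment at which its call begins. camera_model takes no time and is no camera call.
- env.job_done(): hands the job in; it is judged then, once.
Trained networks look in the newest picture that a camera, given by its name, has taken for a name from the list of things; names that differ only in an ending like _2 or _b are one class to them, and where a whole thing is asked for, a point or a joint stands for the part that bears it (a point fixed in the world has none). Each returns a list of dicts, best first, with "p" (0 to 1); they miss things now and then, are a little off and sometimes report something else, mostly with a low value. They report only what shows in the picture. A call takes as long as a camera call. They do not tell look-alikes from the thing itself.
- models.search_frame(name, camera): "point" ([x, y, z] in mm, in world coordinates, good to about 4 mm: the middle of the surface that is visible of it).
The state is a dict: "time_s": time; "qpos": joint angles; "qvel": joint speeds; "effort": joint torques, N m; "ee_pos": TCP position; "ee_rot": TCP orientation; "force": force on the tool from outside, world axes, zero at the start; "torque": the same for the moment, N m; "gripper_width": finger opening in mm; "gripper_force": force on a finger pad.
Only numpy, scipy, OpenCV 4.12 (cv2) and the standard library are available. Lean on these libraries where they do the work, as an engineer would, in place of code of your own. Each camera call takes 0.05 s, during which the arm holds its last target. There are 200 camera calls.

### The job

Gently push on a spoke of the revolving condiment stand with one fingertip and turn the stand until the honey jar has come round to the bowl: it should be squarely in front of the bowl, on the straight line from the stand's middle post to the middle of the bowl. Touch only the spokes or the post: do not touch the tray or anything standing on it, lift nothing, and leave the bowl alone. Finish with the stand at rest, everything on it still upright, and your hand clear.

Things in the scene. Friction and masses are not known exactly. Their poses are not given: they have to be found in the camera images.
- carousel: the fixed foot of the revolving stand: wooden disc, 148 mm across, 9 mm high, on the worktop; origin: centre of its underside, on the vertical turning axis; its +y axis points to the middle of the bowl. Above it turn together a round tray, an 18 mm post and, at its top, a hub 34 mm across (152 to 195 mm above the worktop, the highest point) with three level spokes
- rotor (a joint): angle (rad) of the turning part (post, spokes, tray), positive anticlockwise from above; 0: spoke 0 lies along the foot's +x axis. Turns either way (limits +-12.6) and stays where it is left: friction about 0.1 N m, so 1 to 2 N on a spoke moves it. Drag also grows with speed (0.1 N m per rad/s). Things on the tray ride round with it
- spoke0_end (a point): centre of the 24 mm ball at the outer end of spoke 0, 106 mm from the turning axis, 172 mm above the worktop. The spoke is a level round wooden rod, 14 mm thick, from the hub to this ball; the three are 120 degrees apart and pass over the things on the tray (tallest: 130 mm above the worktop)
- spoke1_end (a point): centre of the 24 mm ball at the outer end of spoke 1, 106 mm from the turning axis, 172 mm above the worktop. The spoke is a level round wooden rod, 14 mm thick, from the hub to this ball; the three are 120 degrees apart and pass over the things on the tray (tallest: 130 mm above the worktop)
- spoke2_end (a point): centre of the 24 mm ball at the outer end of spoke 2, 106 mm from the turning axis, 172 mm above the worktop. The spoke is a level round wooden rod, 14 mm thick, from the hub to this ball; the three are 120 degrees apart and pass over the things on the tray (tallest: 130 mm above the worktop)
- tray: the round wooden tray that turns with the spokes: 252 mm across, its floor 24 mm and its rim 30 mm above the worktop; origin on the turning axis at worktop height
- honey_jar: the honey jar: round glass jar of amber honey with a grey screw lid, 71 mm across, 82 mm high, loose on the tray about 81 mm from the turning axis; origin at the centre of its underside
- tomato_tin: low food tin with a printed paper band, 76 mm across, 58 mm high, loose on the tray; origin at the centre of its underside
- cream_jug: white cream jug with a handle, 67 x 103 mm, 85 mm high, loose on the tray; origin at the centre of its underside
- spice_jar: slim spice jar with a cap, 45 mm across, 106 mm high, loose on the tray; origin at the centre of its underside
- mixing_bowl: brown stoneware bowl, 142 mm across, 60 mm high, loose on the worktop beside the stand, its middle about 225 mm from the turning axis; origin at the centre of its underside
There are look-alikes about, which are no part of the job. What is shaped like the tomato_tin but green or turquoise is not meant.

How it is judged:
By the outcome, as a careful person would: the job done as asked, in the order asked, and still so for the second after the job is handed in, with the robot touching nothing.
It also fails if it takes over 48 s, if anything falls off the work surface, if the arm or the gripper's body presses on something with over 40 N, if the wrist force passes 120 N, or if a joint passes its speed limit or range.

## Working session

There is one attempt and no reset: what is moved stays moved. The work goes in short steps, Python scripts to look and compute and a shell command to move; the robot and the scene stay as the last step left them, time stands still between calls to the robot, and variables do not carry over. Pictures are saved under pics/ and viewed, at most 10 in all, crops included, and the job is handed in when it is done.

```bash
mkdir -p pics
python3 - <<'E'
from workcell import env, grab_frame, camera_model, models
import cv2, numpy as np
for c in ("side","top"):
    cv2.imwrite(f"pics/{c}0.png",grab_frame(c))
    for n in ("carousel","honey_jar","mixing_bowl","spoke0_end","tomato_tin"):
        print(c,n,[(np.round(d["point"]).tolist(),round(d["p"],2)) for d in models.search_frame(n,c)][:4])
    m=camera_model(c); print(c, np.round(-m["R"].T@m["t"]))
s=env.state();print(s["time_s"],s["ee_rot"],s["gripper_width"])
E
```

```text
side carousel [([526.0, 254.0, 26.0], 0.77)]
side honey_jar [([600.0, 284.0, 78.0], 0.66)]
side mixing_bowl [([587.0, 414.0, 33.0], 0.74), ([528.0, 259.0, 25.0], 0.19)]
side spoke0_end [([526.0, 258.0, 24.0], 0.56), ([576.0, 178.0, 75.0], 0.46)]
side tomato_tin [([420.0, 479.0, 56.0], 0.98), ([343.0, 571.0, 60.0], 0.83), ([571.0, 179.0, 75.0], 0.67)]
side [ 331. 1092.  552.]
top carousel [([526.0, 225.0, 22.0], 0.59)]
top honey_jar [([593.0, 263.0, 105.0], 0.68)]
top mixing_bowl [([586.0, 440.0, 32.0], 0.61)]
top spoke0_end [([526.0, 228.0, 22.0], 0.62), ([526.0, 228.0, 21.0], 0.19)]
top tomato_tin [([422.0, 460.0, 53.0], 0.89), ([575.0, 149.0, 82.0], 0.74), ([349.0, 545.0, 54.0], 0.67)]
top [363. 316. 969.]
0.6 [1.79992339e+02 1.23058084e-03 1.59730877e+01] 91.23986823392184
```

View pics/top0.png

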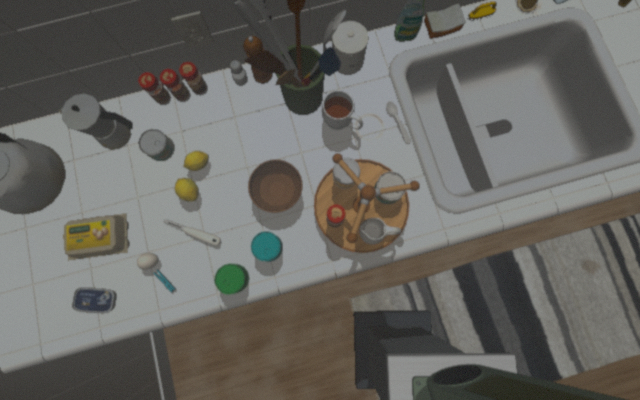

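View pics/side0.png

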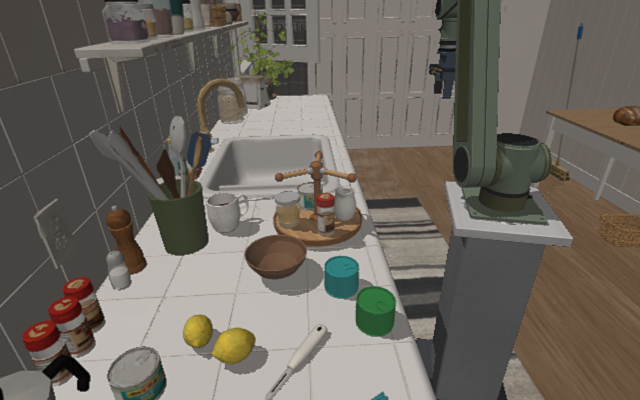

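The top view shows the hub at about (367,191) and the spoke balls at (338,158), (415,185) and (351,239). The bowl is at (275,186) and the honey jar at about (346,172). The side view shows the honey jar at (288,210) with a grey lid. I'll enlarge both.

Run:
```python
import cv2
a=cv2.imread("pics/top0.png")[140:260,240:430]
a=cv2.convertScaleAbs(a,alpha=1.7)
cv2.imwrite("pics/topc.png",cv2.resize(a,None,fx=4,fy=4,interpolation=cv2.INTER_CUBIC))
a=cv2.imread("pics/side0.png")[140:290,230:380]
cv2.imwrite("pics/sidec.png",cv2.resize(a,None,fx=4,fy=4,interpolation=cv2.INTER_CUBIC))
```

```text
(no output)
```

View pics/topc.png

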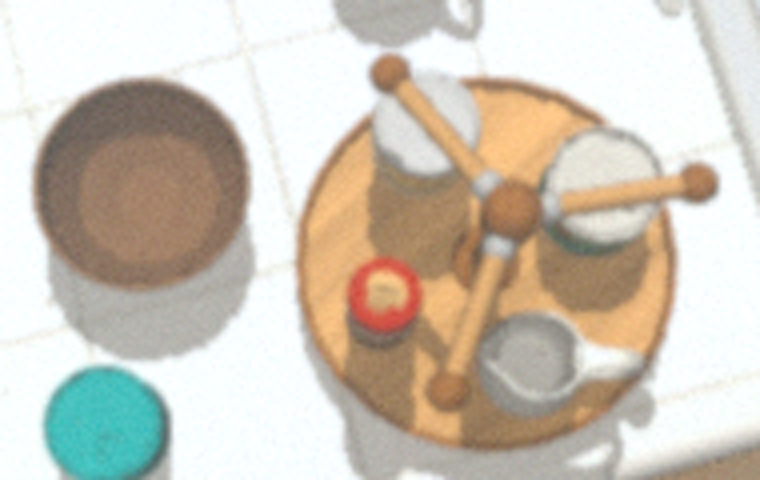

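View pics/sidec.png

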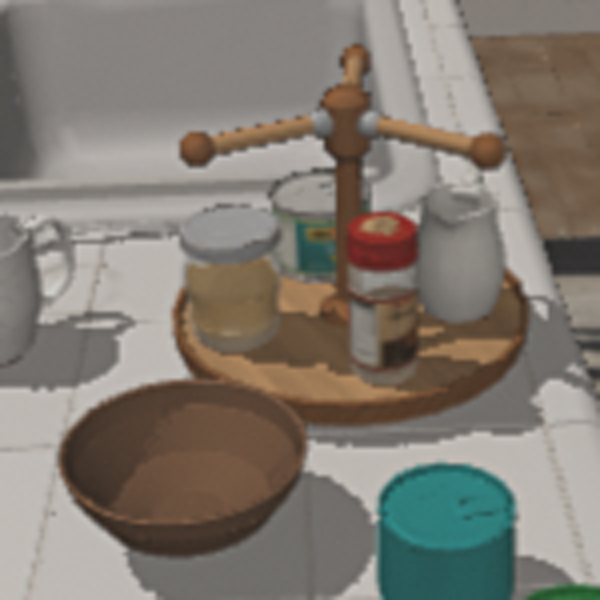

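The top crop shows balls at (390,72), (698,182) and (449,390), the hub at (511,208) and the tray centred near (487,263). The bowl rim is centred at (141,183) and the honey lid at (427,122), both in crop pixels. The side crop confirms the amber jar sits on the bowl/sink side, under one spoke.

```bash
cat > h.py <<'E'
import numpy as np
from workcell import camera_model
def ray(cam,px,z):
    m=camera_model(cam); R=np.array(m["R"]);c=-R.T@m["t"]
    d=R.T@np.linalg.inv(m["K"])@np.r_[px,1.]
    return (c+d*(z-c[2])/d[2])[:2]
def top(u,v,z): return ray("top",np.array([u,v])/4-.375+[240,140],z)
def side(u,v,z): return ray("side",np.array([u,v])/4-.375+[230,140],z)
def ang(v): return np.degrees(np.arctan2(v[1],v[0]))
def proj(cam,P):
    m=camera_model(cam); q=np.array(m["K"])@(np.array(m["R"])@np.array(P)+m["t"]); return q[:2]/q[2]
E
python3 - <<'E'
from h import *
B=[top(390,72,172),top(698,182,172),top(449,390,172)]
ax=np.mean(B,0); print("axis balls",ax,"hub",top(511,208,190),"tray",top(487,263,30))
print("side hub",side(345,103,188),"balls",[side(197,148,172),side(487,151,172),side(355,60,172)])
hub=ax
for b in B: print("ball",b,np.linalg.norm(b-ax),ang(b-ax))
for n,p in (("bowl",top(141,183,60)),("bowlS",side(183,437,60)),("honey",top(427,122,106)),("honeyS",side(232,232,106))):
    print(n,p,np.linalg.norm(p-ax),ang(p-ax))
E
```

```text
axis balls [532.6284561  216.02666305] hub [531.27071395 218.80215494] tray [529.18353846 215.86699798]
side hub [530.25998436 225.60203203] balls [array([615.72336635, 276.84863598]), array([433.76729611, 250.04645773]), array([549.56200737, 105.73398332])]
ball [615.78862086 282.6963492 ] 106.58545892531808 38.7192273432041
ball [548.51348028 111.1310718 ] 106.09155978764161 -81.3887555468691
ball [433.58326715 254.25256817] 106.16576319658344 158.89619987274006
bowl [579.49011915 439.98103444] 228.80466762351247 78.18157732618742
bowlS [583.39589062 430.28499616] 220.19074847809455 76.66988814001606
honey [604.32529398 257.85759186] 83.0076090968963 30.26107181293559
honeyS [600.5947621  262.61286235] 82.39959172968813 34.42793992362967
```

The axis is at about (531.5, 217), the honey jar at about 32° and the bowl at about 77.5°, so the stand needs to turn about +46°. I'll push spoke 1, the near one at −81°, from its −x side with the gripper closed.

```bash
python3 -m crank '1 40 -43.7 0 0 0 0;1 40 -43.7 0 0 0 0;1 40 -43.7 0 0 0 0;1 40 -43.7 0 0 0 0;1 40 -43.7 0 0 0 0;1 40 -43.7 0 0 0 0;1 40 -43.7 0 0 0 0;1 40 -43.7 0 0 0 0;1 40 -43.7 0 0 0 0;1 40 -43.7 0 0 0 0' 10
```

```text
time_s: 1.85
ee_pos: [423.3, -20.7, 225.3]
ee_rot: [180.0, -0.1, 16.0]
force: [1.2, -0.9, -0.0]
gripper_width: 0.2
gripper_force: 0.0
```

```bash
python3 -m crank '1 40.5 -43 0 0 0 0;1 40.5 -43 0 0 0 0;1 40.5 -43 0 0 0 0;1 0 0 0 0 0 7.4;1 0 0 0 0 0 0;1 0 0 31 0 0 0;1 0 0 31 0 0 0;1 0 0 0 0 0 0'
python3 - <<'E'
from workcell import grab_frame
import cv2
a=grab_frame("side")[110:260,230:430]
cv2.imwrite("pics/s1.png",cv2.resize(a,None,fx=4,fy=4,interpolation=cv2.INTER_CUBIC))
E
```

```text
time_s: 2.85
ee_pos: [502.0, 133.7, 161.3]
ee_rot: [180.0, 0.3, 8.6]
force: [-0.1, -0.5, 0.1]
gripper_width: 0.2
gripper_force: 0.0
```

View pics/s1.png

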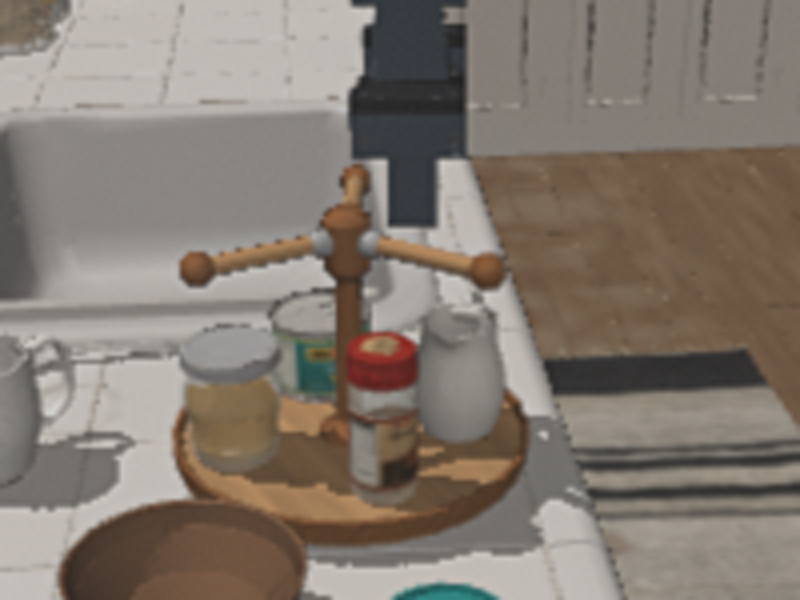

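The side view shows the closed fingertips (412,225) between the spokes, beside the rear ball (355,180) and above the jug. Now I'll advance gently and start the arc.

```bash
python3 -m crank '1 5 -0.5 0 0 0 0;1 5 -0.5 0 0 0 0;1 4 -0.5 0 0 0 0;1 3 -0.5 0 0 0 0;1 2 0.4 0 0 0 -1;1 2 0.5 0 0 0 -1.5;1 2.6 0.8 0 0 0 -2;1 2.6 0.8 0 0 0 -2;1 2.6 0.8 0 0 0 -2;1 2.6 0.8 0 0 0 -2'
```

```text
time_s: 4.15
ee_pos: [535.4, 138.7, 162.9]
ee_rot: [-180.0, 0.0, 19.2]
force: [-2.1, 0.5, 0.5]
gripper_width: 0.3
gripper_force: 0.9
```

```bash
python3 -m crank '1 2.6 0.8 0 0 0 -2;1 2.6 0.8 0 0 0 -2;1 2.6 0.8 0 0 0 -2;1 2.6 0.8 0 0 0 -2;1 2.6 0.8 0 0 0 -2;1 2.6 0.8 0 0 0 -2;1 2.6 0.8 0 0 0 -2;1 2.6 0.8 0 0 0 -2;1 2 0.6 0 0 0 -1.5;1 1 0.3 0 0 0 -0.7'
python3 - <<'E'
from workcell import grab_frame
import cv2
a=grab_frame("side")[110:260,230:430]
cv2.imwrite("pics/s2.png",cv2.resize(a,None,fx=4,fy=4,interpolation=cv2.INTER_CUBIC))
E
```

```text
time_s: 5.4
ee_pos: [560.0, 142.9, 162.9]
ee_rot: [180.0, -0.0, 37.3]
force: [-1.6, 0.1, -1.1]
gripper_width: 0.6
gripper_force: 0.8
```

View pics/s2.png

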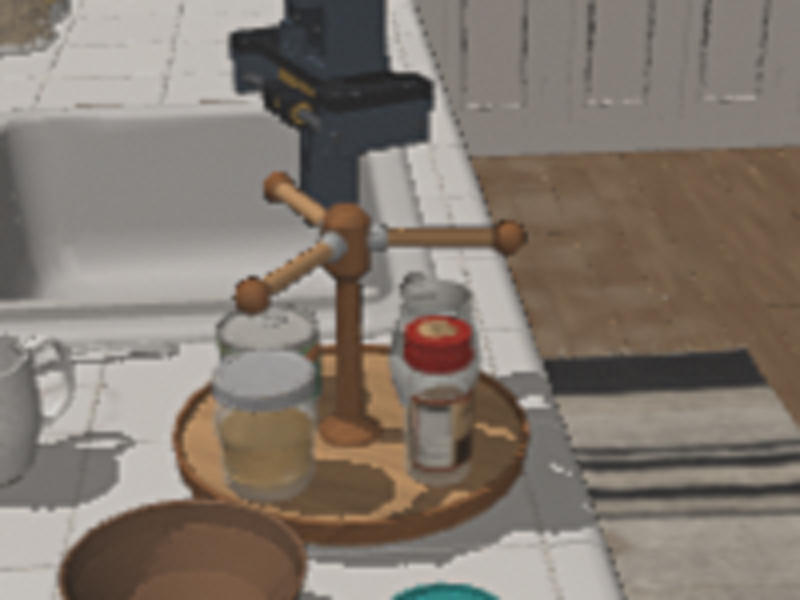

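The jar lid is now at (265,378) and ball A at (252,296) in this crop. Everything is upright and the stand is turning as intended. I'll work out what remains.

Run:
```python
from h import *
ax=np.array([531.5,217])
for n,p in (("honey0",side(232,232,106)),("honey1",side(265,258,106)),("ball0",side(197,148,172)),("ball1",side(252,176,172)),("ballC1",side(510,117,172)),("ballB1",side(277,67,172)),("bowl",side(183,437,60))): print(n,p.round(1),np.linalg.norm(p-ax).round(1),ang(p-ax).round(1))
B=[side(*q,172) for q in((252,176),(510,117),(277,67))]; print(np.mean(B,0))
B=[side(*q,172) for q in((197,148),(487,151),(355,60))]; print(np.mean(B,0))
```

```text
honey0 [600.6 262.6] 82.8 33.4
honey1 [569.4 293.9] 85.8 63.8
ball0 [615.7 276.8] 103.3 35.4
ball1 [569.8 311.4] 101.8 67.9
ballC1 [426. 193.] 108.2 -167.2
ballB1 [602.2 129. ] 112.9 -51.2
bowl [583.4 430.3] 219.5 76.3
[532.65080971 211.10512567]
[533.01755661 210.87635901]
```

The stand has turned about 31°, with roughly 11–15° to go. I'll push 9° more, back off, and measure with both views.

```bash
python3 -m crank '1 1.3 0.4 0 0 0 -1;1 2.6 0.8 0 0 0 -2;1 2.6 0.8 0 0 0 -2;1 2.6 0.8 0 0 0 -2;1 1.6 0.5 0 0 0 -1.2;1 1 0.3 0 0 0 -0.8;1 0 0 0 0 0 0;1 -6 0 0 0 0 0;1 -14 0 0 0 0 0;1 0 0 0 0 0 0'
python3 - <<'E'
from workcell import grab_frame,env
import cv2,numpy as np
t=grab_frame("top");s=grab_frame("side")
cv2.imwrite("pics/t3.png",t);cv2.imwrite("pics/s3.png",s)
a=cv2.convertScaleAbs(t[140:260,240:430],alpha=1.7)
a=cv2.resize(a,None,fx=4,fy=4,interpolation=cv2.INTER_CUBIC)[:,:600]
b=cv2.resize(s[140:290,230:380],None,fx=4,fy=4,interpolation=cv2.INTER_CUBIC)
cv2.imwrite("pics/t3c.png",a);cv2.imwrite("pics/s3c.png",b)
E
```

```text
time_s: 6.7
ee_pos: [556.3, 132.5, 163.1]
ee_rot: [180.0, 0.0, 46.2]
force: [-0.3, -0.2, 0.1]
gripper_width: 0.6
gripper_force: 0.0
```

View pics/t3c.png

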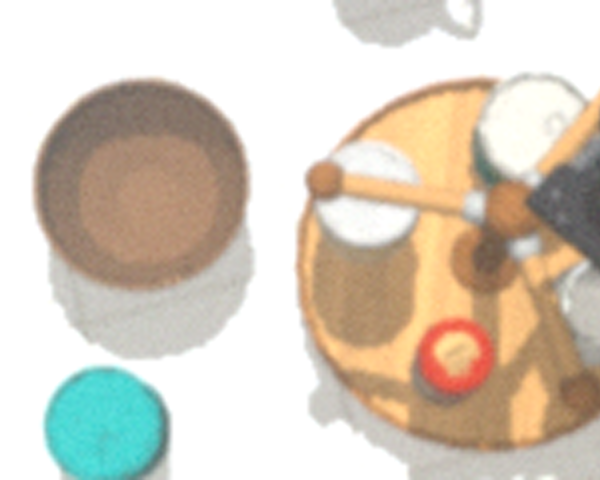

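View pics/s3c.png

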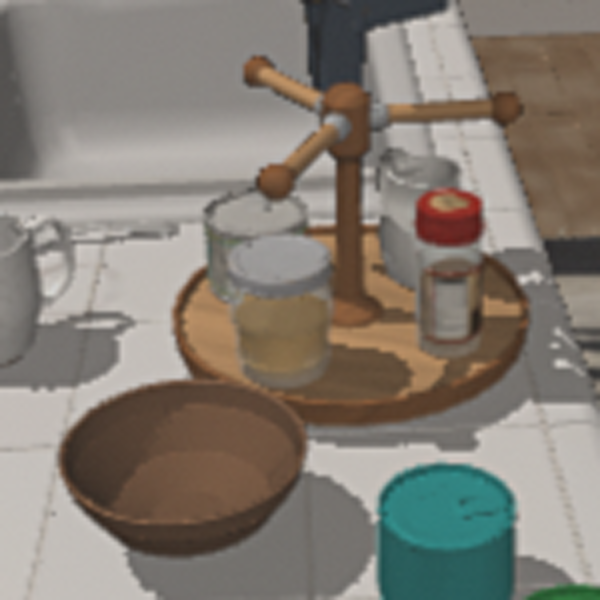

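The top crop shows the lid at (367,192), ball A at (324,180) and the bowl at (141,183). The side crop shows the lid at (280,263) and ball A at (276,181).

Run:
```python
from h import *
from scipy.optimize import least_squares
B0=[top(390,72,172),top(698,182,172),top(449,390,172)]
for ax in (np.mean(B0,0),top(487,263,30),np.array([531,216.5])):
    print("top",ax.round(1),[(n,np.linalg.norm(p-ax).round(1),ang(p-ax).round(1)) for n,p in (("ball0",B0[0]),("ball",top(324,180,172)),("h0",top(427,122,106)),("h",top(367,192,106)),("bowl",top(141,183,60)))])
# side: rim extreme columns of the tray & bowl
def xlim(c,r,z):
    t=np.linspace(0,2*np.pi,721); P=np.array([proj("side",[c[0]+r*np.cos(a),c[1]+r*np.sin(a),z]) for a in t]); q=(P-[230,140]+.375)*4
    return q[:,0].min(),q[:,0].max(),q[:,1].min(),q[:,1].max()
def fit(r,z,x0,lims,idx): return least_squares(lambda c:(np.array(xlim(c,r,z))-lims)[idx],x0,diff_step=1e-3).x
print("trayS",fit(126,30,[531,216],[174,528,0,0],[0,1]),xlim([531,216.5],126,30))
print("bowlS",fit(71,60,[580,440],[62,306,380,0],[0,1,2]),xlim([579.5,440],71,60))
print("honeyS",fit(33,106,[560,300],[229,331,236,293],[0,1,2,3]),side(280,263,106), "top",top(367,192,106))
print("ballS",side(276,181,172),"top",top(324,180,172))
```

```text
top [532.6 216. ] [('ball0', np.float64(106.6), np.float64(38.7)), ('ball', np.float64(107.2), np.float64(79.1)), ('h0', np.float64(83.0), np.float64(30.3)), ('h', np.float64(84.4), np.float64(70.5)), ('bowl', np.float64(228.8), np.float64(78.2))]
top [529.2 215.9] [('ball0', np.float64(109.4), np.float64(37.7)), ('ball', np.float64(108.1), np.float64(77.3)), ('h0', np.float64(86.1), np.float64(29.2)), ('h', np.float64(85.7), np.float64(68.4)), ('bowl', np.float64(229.7), np.float64(77.3))]
top [531.  216.5] [('ball0', np.float64(107.6), np.float64(38.0)), ('ball', np.float64(107.0), np.float64(78.2)), ('h0', np.float64(84.2), np.float64(29.4)), ('h', np.float64(84.5), np.float64(69.4)), ('bowl', np.float64(228.7), np.float64(77.8))]Traceback (most recent call last):
  File "<stdin>", line 11, in <module>
  File "<stdin>", line 10, in fit
    return func(*args, **kwargs)
    result = trf(vector_fun.fun, vector_fun.jac, x0, f0, J0, lb, ub, ftol, xtol,
                 gtol, max_nfev, x_scale, loss_function, tr_solver,
                 tr_options.copy(), verbose, callback=callback_wrap
[... 780 characters left out ...]
                    mf)
                             ^^^
    df = [f_eval - f0 for f_eval in f_evals]
                                    ^^^^^^^
    f = np.atleast_1d(self.fun(x, *self.args, **self.kwargs))
                      ~~~~~~~~^^^^^^^^^^^^^^^^^^^^^^^^^^^^^^
    return np.atleast_1d(self.fun(x))
                         ~~~~~~~~^^^
    return self.f(x, *self.args, **self.kwargs)
           ~~~~~~^^^^^^^^^^^^^^^^^^^^^^^^^^^^^^
  File "<stdin>", line 10, in <lambda>
  File "<stdin>", line 8, in xlim
  File "h.py", line 11, in proj
    m=camera_model(cam); q=np.array(m["K"])@(np.array(m["R"])@np.array(P)+m["t"]); return q[:2]/q[2]
ValueError: time passes only in moves, steps and waits
```

```bash
sed -i 's/^from workcell import camera_model/from functools import lru_cache\nfrom workcell import camera_model as _cm\ncamera_model=lru_cache(_cm)/' h.py
python3 - <<'E'
from h import *
from scipy.optimize import least_squares
def xlim(c,r,z):
    t=np.linspace(0,2*np.pi,721); P=np.array([proj("side",[c[0]+r*np.cos(a),c[1]+r*np.sin(a),z]) for a in t]); q=(P-[230,140]+.375)*4
    return np.r_[q[:,0].min(),q[:,0].max(),q[:,1].min(),q[:,1].max()]
def fit(r,z,x0,lims,idx): return least_squares(lambda c:(xlim(c,r,z)-lims)[idx],x0,diff_step=1e-3,max_nfev=20).x.round(1)
t=fit(126,30,[531,216],[174,528,0,0],[0,1]);b=fit(71,60,[580,440],[62,306,380,0],[0,1,2]);h=fit(34,106,[560,300],[229,331,236,293],[0,1,2,3])
print("tray",t,"bowl",b,"honey",h,side(280,263,106),"top",top(367,192,106),"ballS",side(276,181,172),"hubS",side(346,103,188))
print("limits fit",xlim(t,126,30).round(),xlim(b,71,60).round(),xlim(h,34,106).round())
for ax in (t,[531.5,216.5],[533,211]): print(ax,"bowl",ang(b-ax),"honey",ang(h-ax),np.linalg.norm(h-ax))
E
```

```text
tray [535.2 198.8] bowl [579.2 439.6] honey [558.  299.6] [558.25507291 298.75300933] top [560.75063594 295.56218361] ballS [553.49095321 315.76728642] hubS [529.61771612 225.49274731]
limits fit [174. 528. 215. 391.] [ 58. 310. 379. 527.] [226. 334. 239. 290.]
[535.2 198.8] bowl 79.64490877985199 honey 77.25471052686719 103.34640777501654
[531.5, 216.5] bowl 77.93155355002865 honey 72.31288690237244 87.22304741294015
[533, 211] bowl 78.57443543369924 honey 74.2426826758893 92.05954594717488
```

Averaging both views, the jar is at about 71° and the bowl at about 78°, leaving roughly 7°. The last 9° push moved the stand exactly 9°, so I'll re-approach, push 7°, then retract clear.

```bash
python3 -m crank '1 12 0 0 0 0 0;1 6 0 0 0 0 0;1 2 0 0 0 0 0;1 1.3 0.4 0 0 0 -1;1 2 0.6 0 0 0 -1.5;1 2.6 0.8 0 0 0 -2;1 2 0.6 0 0 0 -1.5;1 1.3 0.4 0 0 0 -1;1 0 0 0 0 0 0;1 -10 0 0 0 0 0'; python3 -m crank '1 -15 0 0 0 0 0;1 0 0 -40 0 0 0;1 0 0 -40 0 0 0;1 -45 35 0 0 0 0;1 -45 35 0 0 0 0;1 -45 35 0 0 0 0;1 -45 35 0 0 0 0;1 -45 35 0 0 0 0;1 -45 0 0 0 0 0;1 0 0 0 0 0 0'
python3 - <<'E'
from workcell import grab_frame,env
import cv2,numpy as np
t=grab_frame("top");s=grab_frame("side")
cv2.imwrite("pics/t4.png",t);cv2.imwrite("pics/s4.png",s)
a=cv2.convertScaleAbs(t[140:260,240:430],alpha=1.7)
cv2.imwrite("pics/t4c.png",cv2.resize(a,None,fx=4,fy=4,interpolation=cv2.INTER_CUBIC))
b=cv2.resize(s[140:290,230:380],None,fx=4,fy=4,interpolation=cv2.INTER_CUBIC)
cv2.imwrite("pics/s4c.png",b)
E
```

```text
time_s: 8.05
ee_pos: [573.6, 145.3, 163.0]
ee_rot: [179.9, -0.1, 53.3]
force: [-1.1, -0.0, -0.7]
gripper_width: 0.7
gripper_force: 0.0
time_s: 9.3
ee_pos: [540.6, -190.9, 243.1]
ee_rot: [180.0, 0.0, 53.0]
force: [-0.1, -0.8, -0.7]
gripper_width: 0.7
gripper_force: 0.0
```

View pics/t4c.png

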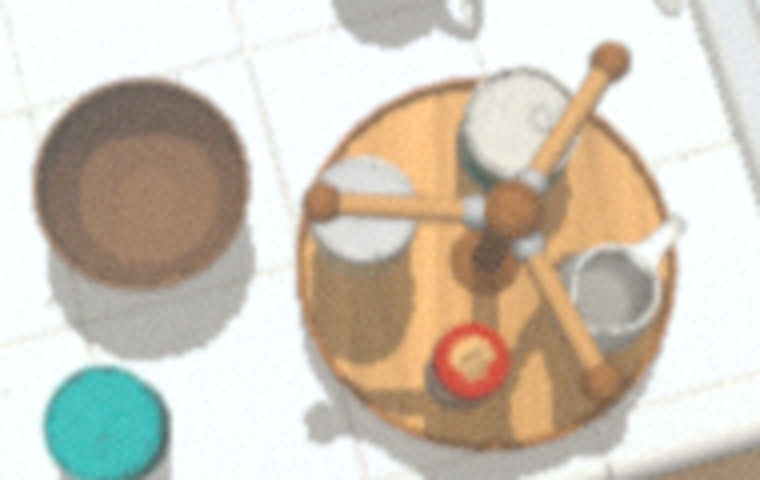

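View pics/s4c.png

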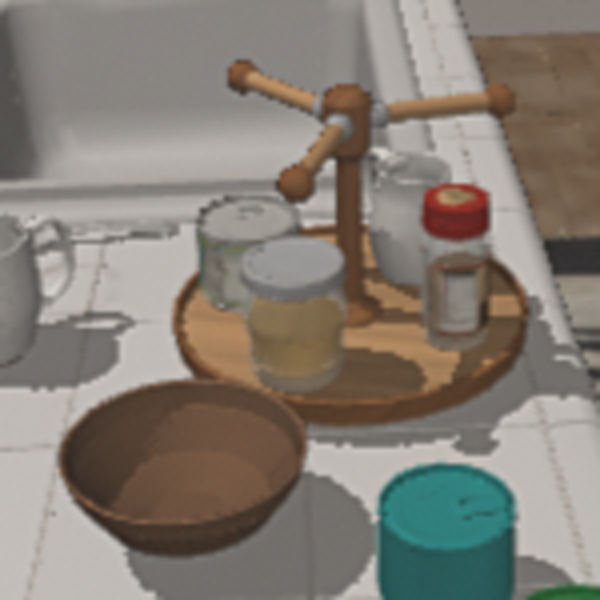

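The top crop now shows the lid at (363,207), balls at (323,203), (609,61) and (603,379), and all items upright. The side crop shows the lid at (294,265), the post foot at about (350,310) and the ball at (296,182).

Run:
```python
from h import *
B=[top(323,203,172),top(609,61,172),top(603,379,172)];S=[side(296,182,172),side(242,75,172),side(502,99,172)]
print("axT",np.mean(B,0),"axS",np.mean(S,0),"postbase",top(484,262,28),side(350,308,28))
print("honey",top(363,207,106),side(294,265,106))
for ax in ([532,216.3],[530.5,216.5]):
  print(ax,[ang(p-ax).round(1) for p in (B[0],S[0],top(363,207,106),side(294,265,106),top(141,183,60),side(184,437,60))])
  for r in (77.5,78,): 
    d=81*np.array([np.cos(np.radians(r)),np.sin(np.radians(r))]); P=np.r_[ax+d,106]
    print("expected lid px",r,[((proj(c,P)-o+.375)*4).round() for c,o in (("top",[240,140]),("side",[230,140]))])
```

```text
axT [532.79476155 216.41233074] axS [533.01176121 208.7148201 ] postbase [530.23500478 217.60125   ] [532.26363204 215.81267152]
honey [551.42779295 298.16879209] [548.81803232 299.76190204]
[532, 216.3] [np.float64(85.9), np.float64(84.7), np.float64(76.7), np.float64(78.6), np.float64(78.0), np.float64(76.6)]
expected lid px 77.5 [array([368., 210.]), array([295., 262.])]
expected lid px 78 [array([367., 211.]), array([296., 262.])]
[530.5, 216.5] [np.float64(85.0), np.float64(83.8), np.float64(75.6), np.float64(77.6), np.float64(77.6), np.float64(76.2)]
expected lid px 77.5 [array([367., 212.]), array([297., 262.])]
expected lid px 78 [array([367., 214.]), array([298., 262.])]
```

Jar at about 77° against the bowl at about 77.5°, which is within measurement error, so I'm handing it in.

```bash
python3 -c "
from workcell import env
print(env.job_done())"
```

```text
the job is handed in; nothing more can be done
None
```

I turned the stand about 47° by pushing one spoke. The honey jar now sits in front of the bowl, within about 1° of the post-to-bowl line by my camera measurements; everything is upright, the hand is clear, and the job is handed in at about 9.5 s (no verdict was returned).

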